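# Set the document camera's iris lever to the mark and take the picture

## Robot

A 6-joint arm with a two-finger parallel gripper is mounted at the origin on the work surface. World frame = base frame: x ahead of the robot, y to its left, z up, the work surface at z = 0. Lengths are in mm, angles in rad, forces in N, time in s.
With the tool pointing down it reaches from about 350 to 775 mm from the base axis. Payload 7.3 kg.
Tool frame: the origin (TCP) lies between the finger pads; the fingertips stand 25 mm ahead of it and the grasp point (between the pads) lies 6 mm ahead of it; z points along the fingers, y is the line along which they close (so a half turn about z gives the same grasp; the last joint's range is limited). The gripper opens to 92 mm and grips with 3 to 60 N. Pads are 19 mm wide; open, the fingers measure 130 mm over their backs; the gripper's body (75 mm by 190 mm) begins 47 mm behind the grasp point.
Start: joints at [-1.404, 0.342, 1.524, -0, 1.275, -0.146], TCP at [161.578, -499.538, 224.541] pointing down, gripper open.
Joint ranges: [-2.53, 2.53], [-0.77, 2.02], [0.04, 2.7], [-1, 4.14], [0.28, 2.66], [-3.11, 3.11]. Speed limits (rad/s): [2.57, 2.57, 3.14, 3.14, 3.14, 3.14].

## Interface

Orientations are given as [roll, pitch, yaw] about the fixed x, y, z axes, in that order (R = Rz(yaw) Ry(pitch) Rx(roll)).
In Python, from plant import bot gives the robot as it stands.
- The arm moves only by the tool play_rows, never from a script. Its argument "commands" is a list of rows, each an object of numbers: "x", "y", "z": the shift along the tool's x, y, z in m; "twist": the turn about the tool's z in degrees. In form: [{"x": .., "y": .., "z": .., "twist": ..}, ...]. A call has exactly 8 rows; each row is the pose to reach, as a shift and turn from the pose commanded when the call began, along the tool's axes at that moment; what a row does not reach only later rows make up. A row lasts 1/10 s, in which the tool goes at most 50 mm and 8.59 degrees, less where a joint would pass 70% of its speed; a pose out of reach is approached as far as the arm can. A call with a gripper value outside its range is refused whole. "jaw" is the closure, from 0 (fully open) to 1 (shut), set as the call begins (left out, the last holds). The fingers move at their own pace and stop on an object; the grip force is fixed at half the most. Time passes only in rows, so rows that repeat a pose let the fingers close, or fill a call up. It gives the time, the measured TCP pose, the force, the opening and the grip force at its end, in the units of the state.
- bot.get_obs(): the state, without advancing time (a new reading comes with each control period).
- bot.capture(name): name is "scene" or "side" or "wrist"; returns a dict with "pixels" (400x640x3 uint8, red, green, blue), "fx", "fy", "cx", "cy" (pixels), "eye" and "rotation" of the camera in the world. Camera axes: x right, y down, z forward; pixel columns grow to the right and rows downward; lengths in mm; the calibration is good to about 2 mm. The wrist camera is an equidistant fisheye: a pixel r from the principal point sees the ray r / f radians off the axis. A picture is of the moment at which its call begins. There is no depth.
- bot.close_job(): hands the job in; it is judged then, once.
The state is a dict: "time": time; "joint_positions": joint angles; "dq": joint speeds; "tau": joint torques, N m; "tool_pos": TCP position; "tcp_rot": TCP orientation; "contact_force": force on the tool from outside, world axes, zero at the start; "moment": the same for the moment, N m; "grip_width": finger opening in mm; "finger_force": force on a finger pad.
Only numpy, scipy, OpenCV 4.12 (cv2) and the standard library are available. Lean on these libraries where they do the work, as an engineer would, in place of code of your own. Each camera call takes 0.05 s, during which the arm holds its last target. There are 200 camera calls.

## Task

On the base of the document camera, push the red lever of the black iris ring around its arc with your fingertips until its white pointer stands on the yellow mark, and leave it there. Then press the blue snapshot button fully down and let it come up again; do not press it while the lever is off the mark. Push the lever from its side only, without pinching it, and leave everything else on the desk where it is.

Things in the scene. Friction and masses are not known exactly. Their poses are not given: they have to be found in the camera images.
- camera_base: fixed silver block 240 x 300 x 40 tall (mm), origin at the centre of its underside; at yaw 0 its x points away from the robot, y to the left. On its far left corner stands a column (foot 50 x 60, then 22 x 36) 360 tall, at x 85, y 112 from the origin; from its top an arm runs 270 to the left, at 350 height
- ring_axis (a point): point on the vertical axis of the iris ring at the base's top face (40 mm above the desk), at x -10, y -60 from the base's origin. The black ring, radius 55, rises 20 above the base; only the lever stands beyond that radius in the scale's arc
- lever_tip (a point): middle of the top of the red lever paddle, 81 mm out from the ring axis, 42 above the base's top face. The paddle is an upright plate 12 thick across the arc, from 66 to 96 mm from the axis and from 12 to 38 above the base (a 6 thick core goes from 2 to 42). Its own x points back to the ring axis. A white pointer continues it outwards to 105
- iris (a joint): angle of the lever (rad): 0 when it points along the base's own -x (towards the robot), growing counterclockwise seen from above, stops at -1.15 and 1.15. It always starts on the negative side of the mark. Friction holds it wherever it is left; about 2 to 3 N at the paddle moves it
- mark (a point): middle of the yellow mark lying flat on the scale, 104 from the ring axis; the mark is 12 wide across the arc, 22 along the radius. Its own x points back to the ring axis. It cannot be moved by touching
- index (a joint): angle of the yellow mark (rad), measured just as the lever's: the lever is on the mark when both angles are equal
- snap_top (a point): middle of the top of the blue snapshot button, 30 diameter, in a black housing on the front left of the base; pressed straight down
- snap (a joint): travel of the button (m): 0 up, 0.006 fully down; a spring returns it, 5 N presses it fully down
- ink_bottle: black ink bottle with white cap, 52 diameter, 150 tall, standing beyond the base on its right; bystander; origin at the centre of its underside (sizes in mm)
- seal_stone: green seal stone, 26 x 26 x 58 tall, standing on top of the base behind the ring; bystander; origin at the centre of its underside (sizes in mm)
- paperweight: dark wooden bar with a brass knob, 30 x 160 x 30 tall, lying on the desk before the base; bystander; origin at the centre of its underside (sizes in mm)
- ink_saucer: white saucer, 110 diameter, 20 tall, on the sheet; bystander; origin at the centre of its underside (sizes in mm)
- brush: writing brush, yellow handle, 235 long, 12 thick, lying on the fan sheet; bystander; origin at the centre of its underside (sizes in mm)
- paste_tin: red round tin, 60 diameter, 28 tall, on the desk to the right of the base; bystander; origin at the centre of its underside (sizes in mm)

How it is judged (in metres and radians):
On the way, in this order (a step that is already met when the one before it is completed fails the run):
1. the lever stands at rest on the yellow mark (angle between the x axis of lever_tip and the x axis of mark, either way round below 0.065 rad and velocity of joint iris between -0.05 and 0.05 rad/s), for 0.3 s.
2. the snapshot button is pressed fully down with the lever on the mark (value of joint snap above 0.0045 m and angle between the x axis of lever_tip and the x axis of mark, either way round below 0.065 rad), for 0.05 s.
At the end, for the whole second after the job is handed in: the lever rests within 0.065 rad of the yellow mark (its pointer on the mark), the button is up again, and no loose thing has moved more than 20 mm (all of step 1 and value of joint snap below 0.0015 m and distance of each of ink_bottle, seal_stone, paperweight, ink_saucer, brush, paste_tin from where it was at the start of the episode below 0.02 m); the robot touches nothing.
It fails at once if the button is pressed while the lever is off the mark (value of joint snap above 0.003 m and not (angle between the x axis of lever_tip and the x axis of mark, either way round below 0.065 rad)).
It fails at once if the lever is pinched (both of its faces squeezed at once) (contact force between the fingers and iris_c3 above 1 N and contact force between the fingers and iris_c4 above 1 N).
It fails at once if a loose bystander is moved by more than 20 mm (distance of any of ink_bottle, seal_stone, paperweight, ink_saucer, brush, paste_tin from where it was at the start of the episode above 0.02 m).
It also fails if it takes over 54 s, if anything falls off the work surface, if the arm or the gripper's body presses on something with over 40 N, if the wrist force passes 120 N, or if a joint passes its speed limit or range.

## Working session

There is one attempt and no reset: what is moved stays moved. The work goes in short steps, Python scripts to look and compute and a tool call to move; the robot and the scene stay as the last step left them, time stands still between calls to the robot, and variables do not carry over. Pictures are saved under pics/ and viewed, at most 11 in all, crops included, and the job is handed in when it is done.

Besides the shell and the picture viewer there is one more tool, called after ">>>" as a command line: name --argument value ..., lists and objects as JSON in quotes. play_rows: Moves the arm, as the interface text tells. Its arguments: {"type":"object","properties":{"commands":{"type":"array"},"jaw":{"type":"number"}},"required":["commands"]}

```bash
mkdir -p pics; ls
python3 - <<'E'
from plant import bot
import cv2
for n in ("scene","side"):
    c=bot.capture(n); cv2.imwrite(f"pics/{n}0.png",c["pixels"][:,:,::-1])
    print(n,c["fx"],c["fy"],c["cx"],c["cy"],c["eye"],c["rotation"])
o=bot.get_obs(); print(o)
E
```

```text
pics
scene 432.4846225224231 432.4846225224231 321.8019699782818 198.99849887271066 [1382.73549513 -125.5172067   603.54525198] [-2.14715613 -0.00822848  1.2820803 ]
side 456.06282479142186 456.06282479142186 324.3646286682059 205.48814881250397 [337.70740426 898.90026361 787.91298152] [-2.29172574 -0.02075902 -2.81414504]
{'time': 0.1, 'joint_positions': array([-1.40404804e+00,  3.42640584e-01,  1.52491471e+00,  2.17026172e-05,
        1.27541647e+00, -1.46013166e-01]), 'dq': array([ 0.00030182, -0.00282034, -0.00176967,  0.00063666,  0.00150266,
       -0.00111115]), 'tau': array([ 9.94116308e-04, -4.32005918e+01, -2.44696087e+01,  7.18706776e-02,
        5.25936135e-02, -3.98784800e-05]), 'tool_pos': array([ 161.49517135, -499.15783296,  223.92330495]), 'tcp_rot': array([-3.14023124e+00, -2.21186561e-04,  3.12754975e-01]), 'contact_force': array([ 0.11224924, -1.08353748, -0.935491  ]), 'moment': array([-0.01004012,  0.0119426 ,  0.0161084 ]), 'finger_force': 0.0, 'grip_width': 92.06396514844185}
```

View pics/scene0.png

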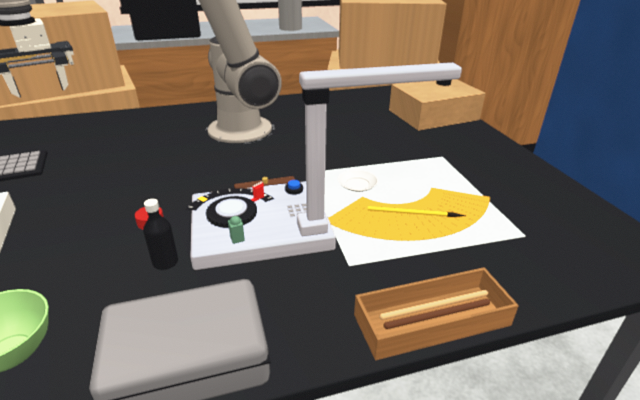

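View pics/side0.png

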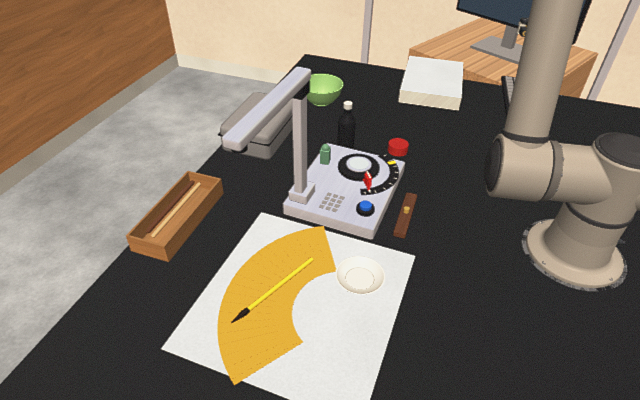

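The scene view shows the lever (red) near (258,192), the mark near (203,199) and the button near (293,186). In the side view they are near (368,180), (391,163) and (366,207). The lever has to go towards -y, with the mark on the far right of the arc.

```bash
cat > h.py <<'E'
import numpy as np, cv2
from scipy.spatial.transform import Rotation as R
def ray(c,u,v):
    d=np.array([(u-c["cx"])/c["fx"],(v-c["cy"])/c["fy"],1.0])
    rot=np.array(c["rotation"]); M=R.from_euler("xyz",rot).as_matrix() if rot.ndim==1 else rot
    return np.array(c["eye"]),M@d/np.linalg.norm(d)
def plane(c,p,z):
    e,d=ray(c,*p); return e+d*(z-e[2])/d[2]
def tri(a,p,b,q):
    e,d=ray(a,*p); f,g=ray(b,*q)
    s=np.linalg.lstsq(np.stack([d,-g],1),f-e,rcond=None)[0]
    A,B=e+s[0]*d,f+s[1]*g
    return (A+B)/2,np.linalg.norm(A-B)
def blobs(c,lo,hi,roi):
    x0,y0,x1,y1=roi
    hsv=cv2.cvtColor(c["pixels"],cv2.COLOR_RGB2HSV)[y0:y1,x0:x1]
    m=cv2.inRange(hsv,lo,hi)
    n,l,s,ce=cv2.connectedComponentsWithStats(m)
    return [(int(s[i,4]),(s[i,:4]+[x0,y0,0,0]).tolist(),(ce[i]+[x0,y0]).round(1)) for i in np.argsort(-s[1:,4])+1 if s[i,4]>6][:4]
E
python3 - <<'E'
from plant import bot
from h import *
a=bot.capture("scene"); b=bot.capture("side")
np.set_printoptions(precision=1,suppress=True)
col={"red":((0,150,120),(8,255,255)),"yel":((22,120,120),(34,255,255)),"blue":((105,120,60),(125,255,255)),"green":((50,50,40),(85,255,255))}
roi={"s":(188,165,340,262),"d":(310,135,410,225)}
for k,(l,h) in col.items():
    A=blobs(a,l,h,roi["s"]);B=blobs(b,l,h,roi["d"]);print(k,A,B)
    if A and B: print("  tri",tri(a,A[0][2],b,B[0][2]), plane(a,A[0][2],41),plane(b,B[0][2],41))
# white disc
A=blobs(a,(0,0,215),(180,40,255),(205,190,260,228));B=blobs(b,(0,0,215),(180,40,255),(335,148,382,182));print(A,B)
print(tri(a,A[0][2],b,B[0][2]))
crop=np.hstack([cv2.resize(c["pixels"][y0:y0+100,x0:x0+100],None,fx=4,fy=4,interpolation=cv2.INTER_NEAREST) for c,x0,y0 in((a,190,160),(b,310,130))])
cv2.imwrite("pics/crop.png",crop[:,:,::-1])
E
```

```text
red [(149, [252, 183, 12, 19], array([257.8, 191.9]))] [(310, [388, 138, 21, 18], array([397.8, 146.6])), (72, [363, 173, 9, 17], array([367.1, 180.7]))]
  tri (array([487.8, -49.9, 102.3]), np.float64(113.87172882639086)) [481.2 -16.   41. ] [ 478.5 -232.3   41. ]
yel [(121, [329, 211, 11, 17], array([335.1, 219.3])), (35, [198, 197, 10, 5], array([202.5, 198.7]))] [(26, [387, 161, 9, 4], array([390.9, 162.2]))]
  tri (array([533.7,  79.8,  88.2]), np.float64(242.54653823853036)) [642.  130.2  41. ] [ 480.6 -148.8   41. ]
blue [(111, [288, 179, 13, 11], array([293.8, 184.4]))] [(110, [359, 201, 13, 10], array([365.1, 205.6]))]
  tri (array([497.4,  71.4,  56.8]), np.float64(1.489580183457575)) [470.6  76.8  41. ] [501.1  54.4  41. ]
green [(335, [227, 216, 17, 27], array([235.9, 228.6]))] [(182, [319, 143, 11, 22], array([324.4, 153.9]))]
  tri (array([655.5, -87. ,  68.3]), np.float64(3.291037346263322)) [616.1 -86.   41. ] [ 668.  -121.9   41. ]
[(400, [216, 199, 30, 17], array([230.7, 207. ])), (175, [243, 199, 17, 29], array([254.8, 218.1])), (115, [205, 194, 48, 18], array([225.2, 198.6])), (59, [205, 215, 14, 13], array([208.5, 224. ]))] [(427, [335, 148, 47, 34], array([352.6, 163.8])), (264, [347, 157, 24, 14], array([358.5, 163.4]))]
(array([570.8, -85.1,  62.2]), np.float64(12.713964825961732))
```

View pics/crop.png

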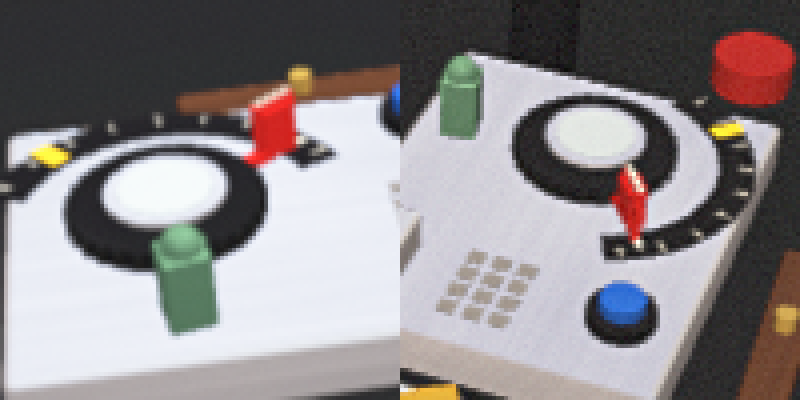

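The crop shows the lever at the left end of the scale and the mark near the right end. The lens disc is at (230.7,207) in the scene view and (358.5,163.4) in the side view.

Run:
```python
from plant import bot
from h import *
a=bot.capture("scene"); b=bot.capture("side")
np.set_printoptions(precision=3,suppress=True)
ax,e=tri(a,(230.7,207),b,(358.5,163.4)); print("axis",ax,e)
lv,e=tri(a,(257.8,191.9),b,(367.1,180.7)); print("lever",lv,e)
mk,e=tri(a,(202.5,198.7),b,(390.9,162.2)); print("mark",mk,e,plane(a,(202.5,198.7),42),plane(b,(390.9,162.2),42))
bt,e=tri(a,(293.8,184.4),b,(365.1,205.6)); print("btn",bt,e)
for n,p in(("l",lv),("m",mk)):
    d=(p-ax)[:2]; print(n,np.hypot(*d),np.arctan2(d[1],d[0]))
# base corners (near-right, near-left) scene top face and yaw
B=blobs(b,(10,60,40),(20,255,160),(385,190,425,245));print("pw",B,plane(b,B[0][2],25))
print("tcp->", bot.get_obs()["tool_pos"])
```

```text
axis [558.536 -87.95   59.378] 1.6248687050024007
lever [516.464 -19.595  61.942] 2.217057745484976
mark [ 480.063 -146.962   43.037] 1.336447962082721 [ 477.344 -147.397   42.   ] [ 480.455 -147.376   42.   ]
btn [497.374  71.374  56.846] 1.489580183457575
l 80.26522217440345 2.1225370936735355
m 98.18593478993506 -2.4968124405734065
pw [(383, [393, 192, 24, 47], array([404.6, 215.7]))] [402.312  39.341  25.   ]
tcp-> [ 161.565 -499.425  224.31 ]
```

>>> play_rows --commands '[{"x":0.015,"y":-0.01,"z":0,"twist":0},{"x":0.045,"y":-0.03,"z":0,"twist":0},{"x":0.08,"y":-0.055,"z":0,"twist":0},{"x":0.115,"y":-0.08,"z":0,"twist":0},{"x":0.15,"y":-0.105,"z":0,"twist":1},{"x":0.185,"y":-0.13,"z":0,"twist":2},{"x":0.22,"y":-0.155,"z":0,"twist":3},{"x":0.255,"y":-0.18,"z":0,"twist":5}]' --jaw 1

```text
time: 1.1
tool_pos: [349.5, -247.3, 224.7]
tcp_rot: [3.141, -0.0, 0.225]
contact_force: [1.2, -0.5, 0.6]
grip_width: 32.7
finger_force: 0.0
```

```bash
cat > go.py <<'E'
import sys
from plant import bot
from h import *
def info():
    o=bot.get_obs(); return o
def shift(tx,ty,tz,psi=None):
    o=bot.get_obs(); M=R.from_euler("xyz",o["tcp_rot"]).as_matrix()
    s=M.T@(np.array([tx,ty,tz])-o["tool_pos"])
    print("t",round(o["time"],2),"pos",o["tool_pos"].round(1),"rpy",o["tcp_rot"].round(3),"grip",round(o["grip_width"],1),"F",o["contact_force"].round(1))
    print("shift mm",s.round(1),"twist",None if psi is None else round(-np.degrees(psi-o["tcp_rot"][2]),1))
if __name__=="__main__": shift(*map(float,sys.argv[1:]))
E
python3 go.py 538 -2 224 0.23
```

```text
t 1.1 pos [ 349.5 -247.3  224.7] rpy [ 3.141 -0.     0.225] grip 32.7 F [ 1.2 -0.5  0.6]
shift mm [ 238.4 -197.2    0.7] twist -0.3
```

>>> play_rows --commands '[{"x":0.035,"y":-0.029,"z":0,"twist":0},{"x":0.07,"y":-0.058,"z":0,"twist":0},{"x":0.105,"y":-0.087,"z":0,"twist":0},{"x":0.14,"y":-0.116,"z":0,"twist":0},{"x":0.175,"y":-0.145,"z":0,"twist":0},{"x":0.21,"y":-0.174,"z":0,"twist":0},{"x":0.23,"y":-0.19,"z":0,"twist":0},{"x":0.237,"y":-0.197,"z":0,"twist":0}]'

```text
time: 1.9
tool_pos: [536.3, -1.8, 224.2]
tcp_rot: [-3.141, 0.0, 0.229]
contact_force: [-0.4, -0.6, -0.3]
grip_width: 0.4
finger_force: 0.0
```

```bash
python3 go.py 538 -2 82 0.23
python3 - <<'E'
from plant import bot
import cv2,numpy as np
p=[bot.capture(n) for n in("wrist","side")]
print(p[0]["fx"],p[0]["cx"],p[0]["cy"])
im=np.vstack([cv2.resize(p[0]["pixels"],(480,300)),cv2.resize(p[1]["pixels"][100:240,270:494],(480,300))])
cv2.imwrite("pics/w1.png",im[:,:,::-1])
E
```

```text
t 1.9 pos [536.3  -1.8 224.2] rpy [-3.141  0.     0.229] grip 0.4 F [-0.4 -0.6 -0.3]
shift mm [  1.7   0.6 142.2] twist -0.1
309.70691628693146 319.63802955597674 196.7999995924967
```

View pics/w1.png

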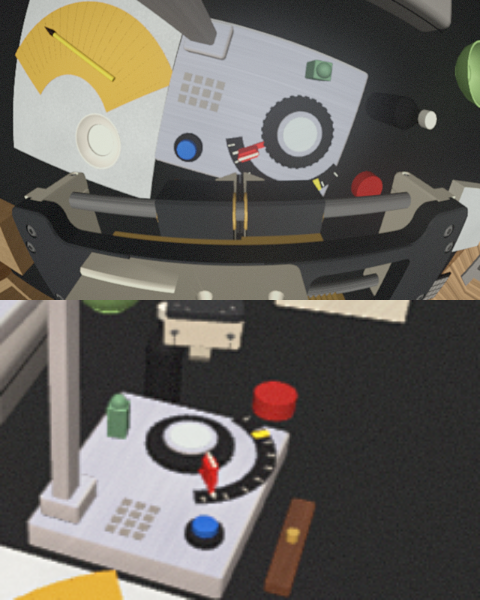

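The wrist view shows the lever at (248,153) in the half-scale picture, the mark near (318,184), the button at (187,147) and the lens at (300,133). I'll cast these wrist rays as the second measurement.

Run:
```python
from plant import bot
from h import *
np.set_printoptions(precision=1,suppress=True)
c=bot.capture("wrist"); M=np.array(c["rotation"]); M=R.from_euler("xyz",M).as_matrix() if M.ndim==1 else M
def pl(p,z):
    u,v=p[0]-c["cx"],p[1]-c["cy"]; r=np.hypot(u,v); t=r/c["fx"]
    d=M@np.array([np.sin(t)*u/r,np.sin(t)*v/r,np.cos(t)]); e=np.array(c["eye"]); return e+d*(z-e[2])/d[2]
print(c["eye"])
for n,l,h,roi,z in(("lens",(0,0,170),(180,60,255),(365,150,435,205),60),("lever",(0,150,100),(8,255,255),(300,180,362,225),66),("mark",(22,120,120),(34,255,255),(400,225,450,265),42),("btn",(105,120,60),(125,255,255),(220,165,280,220),58)):
    for b in blobs(c,l,h,roi)[:2]: print(n,b,pl(b[2],z))
```

```text
[609.7  12.7 384.1]
lens (2653, [369, 150, 58, 55], array([397.8, 177. ])) [558.4 -86.9  60. ]
lever (107, [317, 197, 25, 12], array([327.8, 202.5])) [514.5 -18.2  66. ]
lever (43, [340, 189, 10, 8], array([344.8, 192.3])) [529.7 -33.3  66. ]
mark (100, [416, 237, 11, 15], array([421.6, 243.5])) [ 481.1 -149.    42. ]
btn (571, [234, 185, 27, 27], array([246.8, 198.2])) [496.6  70.4  58. ]
```

```bash
python3 go.py 537.3 2.9 82 0.549
```

```text
t 2.05 pos [535.1  -4.6 224.3] rpy [3.141e+00 1.000e-03 2.270e-01] grip 0.6 F [ 0.2 -0.8 -0.1]
shift mm [  4.   -6.8 142.3] twist -18.5
```

>>> play_rows --commands '[{"x":0.001,"y":-0.003,"z":0.01,"twist":-4},{"x":0.003,"y":-0.007,"z":0.035,"twist":-10},{"x":0.003,"y":-0.007,"z":0.065,"twist":-16},{"x":0.003,"y":-0.007,"z":0.095,"twist":-18},{"x":0.003,"y":-0.007,"z":0.12,"twist":-18},{"x":0.003,"y":-0.007,"z":0.135,"twist":-18},{"x":0.003,"y":-0.007,"z":0.142,"twist":-18},{"x":0.003,"y":-0.007,"z":0.142,"twist":-18}]'

```text
time: 2.85
tool_pos: [536.3, 1.7, 82.2]
tcp_rot: [-3.141, 0.001, 0.538]
contact_force: [0.5, -0.1, 0.4]
grip_width: 0.5
finger_force: 0.0
```

Run:
```python
from plant import bot
import cv2,numpy as np
p=[bot.capture(n) for n in("wrist","side")]
im=np.vstack([cv2.resize(p[0]["pixels"],(480,300)),cv2.resize(p[1]["pixels"][120:220,310:470],(480,300))])
cv2.imwrite("pics/w2.png",im[:,:,::-1])
# plan: arc sweep rows relative to commanded pose
ax=np.array([558.5,-87.3]); psi0=.2255+np.radians(18); p0=np.array([537,3])
th=np.linspace(2.12,2*np.pi-2.49,12)
d=15.5
for t in th:
    q=ax+88*np.array([np.cos(t),np.sin(t)])-d*np.array([-np.sin(t),np.cos(t)])
    e=q-p0; psi=t-np.pi/2
    c,s=np.cos(psi0),np.sin(psi0)
    print(round(t,2),q.round(1),(c*e[0]+s*e[1]).round(1),(s*e[0]-c*e[1]).round(1),round(-np.degrees(psi-psi0),1))
```

```text
2.12 [525.8  -4.2] -13.3 0.4 -0.5
2.27 [513.6 -10.1] -26.8 -0.8 -9.3
2.42 [502.4 -17.8] -40.4 0.0 -18.0
2.58 [492.5 -27.1] -53.6 2.9 -26.7
2.73 [484.1 -37.8] -66.3 7.8 -35.4
2.88 [477.5 -49.6] -78.1 14.6 -44.1
3.03 [472.7 -62.3] -88.7 23.0 -52.8
3.18 [469.9 -75.6] -97.9 33.0 -61.6
3.34 [469.2 -89.2] -105.6 44.2 -70.3
3.49 [ 470.5 -102.7] -111.4 56.5 -79.0
3.64 [ 473.8 -115.8] -115.3 69.5 -87.7
3.79 [ 479.1 -128.3] -117.1 82.9 -96.4
```

View pics/w2.png

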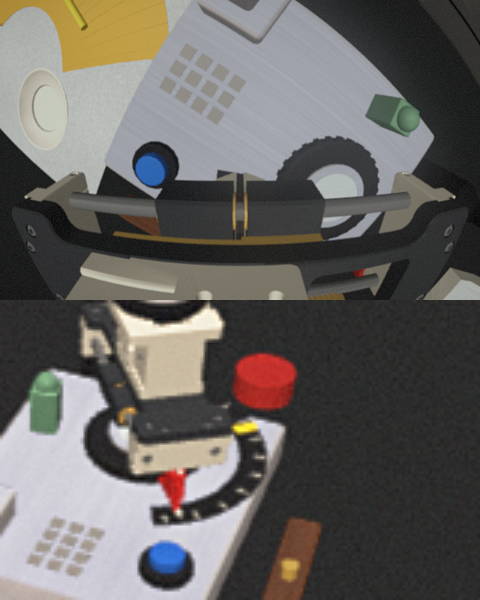

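The gripper is down on the +x side of the lever, with the lever tip free in front of it. Nothing else is touched, so I'll start the sweep.

>>> play_rows --commands '[{"x":-0.006,"y":0,"z":0,"twist":0},{"x":-0.012,"y":0,"z":0,"twist":-1},{"x":-0.018,"y":0,"z":0,"twist":-4},{"x":-0.024,"y":-0.001,"z":0,"twist":-7.5},{"x":-0.03,"y":-0.001,"z":0,"twist":-11.5},{"x":-0.036,"y":0,"z":0,"twist":-15},{"x":-0.042,"y":0,"z":0,"twist":-19},{"x":-0.048,"y":0.0015,"z":0,"twist":-23}]'

```text
time: 3.75
tool_pos: [496.2, -23.5, 83.0]
tcp_rot: [3.141, -0.0, 0.945]
contact_force: [-0.1, 0.1, -0.2]
grip_width: 0.3
finger_force: 0.0
```

Run:
```python
from plant import bot
import cv2,numpy as np
p=[bot.capture(n) for n in("scene","side")]
im=np.vstack([cv2.resize(p[0]["pixels"][150:250,180:340],(480,300)),cv2.resize(p[1]["pixels"][120:220,310:470],(480,300))])
cv2.imwrite("pics/w3.png",im[:,:,::-1])
ax=np.array([558.5,-87.3]); a0=.2255+np.radians(18); e0=np.array([-48,1.5])
p0=np.array([537,3])+[np.cos(a0)*e0[0]+np.sin(a0)*e0[1],np.sin(a0)*e0[0]-np.cos(a0)*e0[1]]
psi0=a0+np.radians(23); print(p0,psi0,bot.get_obs()["contact_force"])
for t in np.arange(psi0+np.pi/2,3.85,np.radians(5)):
    q=ax+88*np.array([np.cos(t),np.sin(t)])-15.5*np.array([-np.sin(t),np.cos(t)])
    e=q-p0; psi=t-np.pi/2
    c,s=np.cos(psi0),np.sin(psi0)
    print(round(t,2),q.round(1),(c*e[0]+s*e[1]).round(1),(s*e[0]-c*e[1]).round(1),round(-np.degrees(psi-psi0),1))
```

```text
[496.59234242 -22.95132384] 0.9410849933176751 [-0.54922841  0.27377558  0.36159673]
2.51 [496.5 -22.9] -0.0 -0.1 -0.0
2.6 [491.1 -28.6] -7.8 -1.1 -5.0
2.69 [486.3 -34.7] -15.6 -1.4 -10.0
2.77 [482.  -41.2] -23.4 -1.1 -15.0
2.86 [478.2 -48. ] -31.1 -0.1 -20.0
2.95 [475.1 -55.2] -38.7 1.6 -25.0
3.04 [472.6 -62.6] -46.1 4.0 -30.0
3.12 [470.8 -70.1] -53.3 7.0 -35.0
3.21 [469.6 -77.9] -60.2 10.6 -40.0
3.3 [469.2 -85.6] -66.8 14.7 -45.0
3.38 [469.4 -93.4] -73.0 19.5 -50.0
3.47 [ 470.2 -101.2] -78.7 24.8 -55.0
3.56 [ 471.8 -108.8] -84.0 30.5 -60.0
3.65 [ 474.  -116.3] -88.8 36.7 -65.0
3.73 [ 476.8 -123.5] -92.9 43.3 -70.0
3.82 [ 480.3 -130.5] -96.5 50.2 -75.0
```

View pics/w3.png

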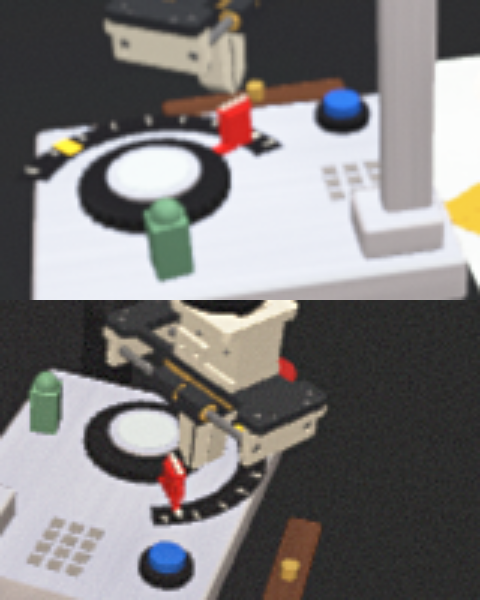

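The lever is unmoved. The fingers show on its other side, with the tip near (257,180) in the scene view and (375,175) in the side view. I'll check the real tip height.

Run:
```python
from plant import bot
from h import *
np.set_printoptions(precision=1,suppress=True)
a=bot.capture("scene"); b=bot.capture("side"); o=bot.get_obs()
print(tri(a,(257.3,180),b,(375,175)),o["tool_pos"])
def pr(c,P):
    M=R.from_euler("xyz",np.array(c["rotation"])).as_matrix(); d=M.T@(np.array(P)-c["eye"]); return np.array([c["cx"]+c["fx"]*d[0]/d[2],c["cy"]+c["fy"]*d[1]/d[2]])
for z in(58,83,108): 
  for c,x0,y0 in((a,180,150),(b,310,120)): print(z,(pr(c,[496.4,-23.2,z])-[x0,y0])*3)
im=np.hstack([cv2.resize(c["pixels"][y0:y0+90,x0:x0+60],None,fx=6,fy=6,interpolation=cv2.INTER_CUBIC) for c,x0,y0 in((a,225,140),(b,345,115))])
cv2.imwrite("pics/w4.png",im[:,:,::-1])
```

```text
(array([498.4, -17.3,  85.2]), np.float64(1.3241461091637343)) [496.8 -23.4  82.9]
58 [226.1 118.6]
58 [195.4 187.3]
83 [223.7  91.6]
83 [198.2 164.2]
108 [221.2  63.8]
108 [201.  140.4]
```

View pics/w4.png

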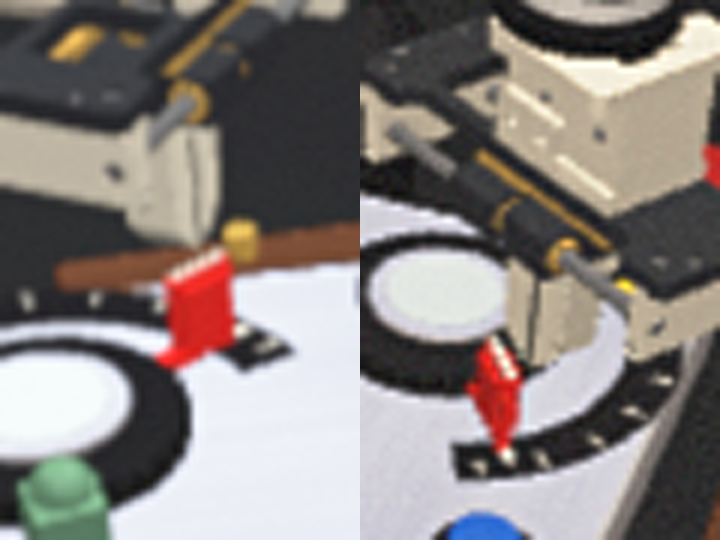

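The tip bottom triangulates to z≈85, about the TCP height, so the closed fingers passed just over the lever, which is untouched. I'll check the bracket clearance, then go back over and push lower.

Run:
```python
from plant import bot
from h import *
np.set_printoptions(precision=1,suppress=True)
a=bot.capture("scene"); b=bot.capture("side"); o=bot.get_obs()
psi=o["tcp_rot"][2]; n=np.array([np.cos(psi),np.sin(psi),0])
for nm,c,p in(("scene tip",a,(225+203/6,140+243/6)),("scene brk",a,(225+5/6,140+192/6)),("scene brk joint",a,(225+130/6,140+235/6)),("side brk",b,(345+275/6,115+357/6)),("side tip",b,(345+180/6,115+362/6))):
  for off in(-37,-9.5,0,9.5,37):
    e,d=ray(c,*p); s=((o["tool_pos"]+off*n-e)@n)/(d@n); print(nm,off,e+s*d, "along y",((e+s*d-o["tool_pos"])@[np.sin(psi),-np.cos(psi),0]).round(1))
```

```text
scene tip -37 [404.5  -1.5  27.4] along y -87.4
scene tip -9.5 [460.9  -8.7  60.6] along y -37.7
scene tip 0 [480.4 -11.1  72.1] along y -20.5
scene tip 9.5 [499.9 -13.6  83.5] along y -3.3
scene tip 37 [556.3 -20.8 116.8] along y 46.5
scene brk -37 [522.4 -87.6 130. ] along y 58.5
scene brk -9.5 [572.  -89.8 157.3] along y 99.9
scene brk 0 [589.1 -90.5 166.8] along y 114.2
scene brk 9.5 [606.3 -91.3 176.2] along y 128.5
scene brk 37 [655.9 -93.5 203.5] along y 169.8
scene brk joint -37 [453.2 -37.1  64.6] along y -27.1
scene brk joint -9.5 [506.9 -42.2  95.7] along y 19.2
scene brk joint 0 [525.4 -44.  106.4] along y 35.2
scene brk joint 9.5 [543.9 -45.7 117.1] along y 51.2
scene brk joint 37 [597.5 -50.8 148.2] along y 97.5
side brk -37 [461.9 -43.5  78.3] along y -16.3
side brk -9.5 [457.   -5.8 106.7] along y -42.5
side brk 0 [455.3   7.2 116.5] along y -51.6
side brk 9.5 [453.5  20.2 126.3] along y -60.7
side brk 37 [448.6  57.9 154.7] along y -86.9
side tip -37 [508.4 -77.4  38.8] along y 41.2
side tip -9.5 [501.6 -38.4  68.8] along y 12.7
side tip 0 [499.2 -24.9  79.1] along y 2.8
side tip 9.5 [496.9 -11.4  89.5] along y -7.0
side tip 37 [490.   27.6 119.4] along y -35.6
```

>>> play_rows --commands '[{"x":0,"y":0,"z":-0.015,"twist":0},{"x":0.002,"y":0.001,"z":-0.02,"twist":4},{"x":0.016,"y":0.006,"z":-0.02,"twist":11},{"x":0.035,"y":0.014,"z":-0.02,"twist":18},{"x":0.045,"y":0.017,"z":-0.02,"twist":23},{"x":0.045,"y":0.017,"z":-0.005,"twist":23},{"x":0.045,"y":0.017,"z":0.012,"twist":23},{"x":0.045,"y":0.017,"z":0.02,"twist":23}]'

```text
time: 4.85
tool_pos: [536.3, 3.5, 61.2]
tcp_rot: [-3.14, 0.002, 0.539]
contact_force: [0.0, 0.8, 0.0]
grip_width: 0.6
finger_force: 0.0
```

>>> play_rows --commands '[{"x":-0.006,"y":0,"z":0,"twist":0},{"x":-0.012,"y":0,"z":0,"twist":-1},{"x":-0.018,"y":0,"z":0,"twist":-4},{"x":-0.024,"y":-0.001,"z":0,"twist":-7.5},{"x":-0.03,"y":-0.001,"z":0,"twist":-11.5},{"x":-0.036,"y":0,"z":0,"twist":-15},{"x":-0.042,"y":0,"z":0,"twist":-19},{"x":-0.048,"y":0.0015,"z":0,"twist":-23}]'

```text
time: 5.65
tool_pos: [496.7, -22.9, 63.6]
tcp_rot: [3.14, -0.002, 0.944]
contact_force: [-0.3, 3.0, -0.1]
grip_width: 0.2
finger_force: 1.4
```

```bash
cat > lev.py <<'E'
from plant import bot
from h import *
a=bot.capture("scene"); b=bot.capture("side"); o=bot.get_obs()
A=blobs(a,(0,150,90),(8,255,255),(188,165,300,262)); B=[x for x in blobs(b,(0,150,90),(8,255,255),(330,145,410,225)) if x[1][1]>157]
print(A,B)
if A and B:
    P,e=tri(a,A[0][2],b,B[0][2]); d=P[:2]-[558.5,-87.3]
    print("lever",P.round(1),round(e,1),"r",np.hypot(*d).round(1),"th",round(np.arctan2(d[1],d[0])%(2*np.pi),3),"mark",round(2*np.pi-2.49,3))
print(o["time"],o["tool_pos"].round(1),o["tcp_rot"].round(3),o["contact_force"].round(1))
E
python3 lev.py
```

```text
[(97, [242, 183, 10, 15], array([246.3, 189.6]))] [(32, [376, 179, 7, 8], array([379.6, 182.4]))]
lever [485.7 -41.2  51.4] 7.5 r 86.2 th 2.577 mark 3.793
5.75 [496.5 -23.4  63.5] [ 3.14e+00 -1.00e-03  9.42e-01] [-0.3  0.3  0.8]
```

>>> play_rows --commands '[{"x":-0.006,"y":-0.001,"z":0,"twist":-4},{"x":-0.0135,"y":-0.0015,"z":0,"twist":-8.5},{"x":-0.021,"y":-0.001,"z":0,"twist":-13.5},{"x":-0.0285,"y":-0.0005,"z":0,"twist":-18.5},{"x":-0.036,"y":0.001,"z":0,"twist":-23.5},{"x":-0.0435,"y":0.003,"z":0,"twist":-28},{"x":-0.05,"y":0.0055,"z":0,"twist":-32.5},{"x":-0.0533,"y":0.007,"z":0,"twist":-35}]'

```text
time: 6.55
tool_pos: [470.9, -70.3, 63.3]
tcp_rot: [3.141, -0.0, 1.552]
contact_force: [-0.4, 2.9, 1.7]
grip_width: 0.3
finger_force: 1.4
```

```bash
python3 lev.py
python3 - <<'E'
import numpy as np
ax=np.array([558.5,-87.3]); a0=.941; e0=np.array([-53.3,7])
p0=np.array([496.6,-23])+[np.cos(a0)*e0[0]+np.sin(a0)*e0[1],np.sin(a0)*e0[0]-np.cos(a0)*e0[1]]
psi0=a0+np.radians(35); print(p0,psi0)
for t in np.arange(psi0+np.pi/2,3.85,np.radians(5)):
    q=ax+88*np.array([np.cos(t),np.sin(t)])-15.5*np.array([-np.sin(t),np.cos(t)])
    e=q-p0; psi=t-np.pi/2
    c,s=np.cos(psi0),np.sin(psi0)
    print(round(t,2),q.round(1),(c*e[0]+s*e[1]).round(1),(s*e[0]-c*e[1]).round(1),round(-np.degrees(psi-psi0),1))
E
```

```text
[(83, [223, 180, 8, 17], array([226.7, 187.9]))] [(35, [377, 170, 17, 7], array([384.3, 172.6]))]
lever [481.5 -84.1  57.7] 14.8 r 77.0 th 3.1 mark 3.793
6.65 [471.  -70.4  63.1] [3.141 0.    1.55 ] [0.4 0.2 1.1]
[470.86438922 -70.19712213] 1.5518652381980154
3.12 [470.8 -70.1] 0.1 -0.1 -0.0
3.21 [469.6 -77.8] -7.7 -1.1 -5.0
3.3 [469.2 -85.6] -15.5 -1.4 -10.0
3.38 [469.4 -93.4] -23.2 -1.1 -15.0
3.47 [ 470.2 -101.2] -31.0 -0.1 -20.0
3.56 [ 471.8 -108.8] -38.6 1.6 -25.0
3.65 [ 474.  -116.3] -46.0 4.0 -30.0
3.73 [ 476.8 -123.5] -53.2 7.0 -35.0
3.82 [ 480.3 -130.5] -60.1 10.6 -40.0
```

>>> play_rows --commands '[{"x":-0.0065,"y":-0.001,"z":0,"twist":-4.2},{"x":-0.014,"y":-0.0014,"z":0,"twist":-9},{"x":-0.0215,"y":-0.0012,"z":0,"twist":-14},{"x":-0.0285,"y":-0.0005,"z":0,"twist":-18.5},{"x":-0.0345,"y":0.0005,"z":0,"twist":-22.4},{"x":-0.04,"y":0.002,"z":0,"twist":-26},{"x":-0.044,"y":0.0033,"z":0,"twist":-28.7},{"x":-0.046,"y":0.004,"z":0,"twist":-30}]'

```text
time: 7.45
tool_pos: [473.9, -116.0, 62.8]
tcp_rot: [-3.142, -0.0, 2.075]
contact_force: [-1.5, 2.6, 2.9]
grip_width: 0.6
finger_force: 1.3
```

```bash
python3 lev.py
python3 - <<'E'
from plant import bot
import cv2,numpy as np
p=[bot.capture(n) for n in("scene","side")]
im=np.vstack([cv2.resize(c["pixels"][y:y+60,x:x+100],(500,300),interpolation=cv2.INTER_CUBIC) for c,x,y in((p[0],170,165),(p[1],330,140))])
cv2.imwrite("pics/w5.png",im[:,:,::-1])
E
```

```text
[(128, [204, 184, 13, 18], array([209.8, 192.3]))] []
7.55 [ 474.  -116.2   62.7] [-3.142  0.     2.074] [0.2 0.9 0.4]
```

View pics/w5.png

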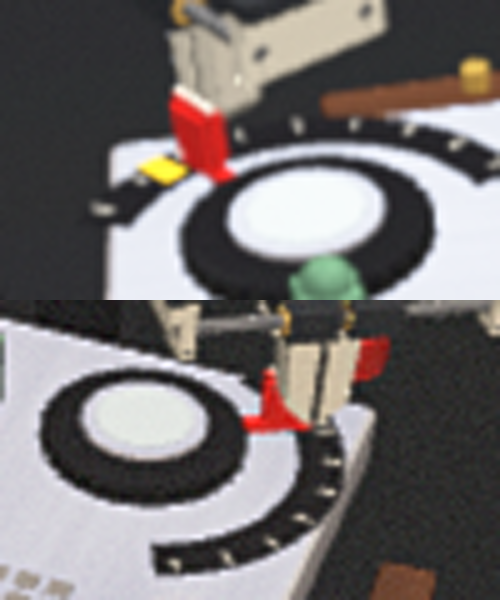

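The scene view shows the lever just short of the mark, and the fingers are on its far side from the mark.

Run:
```python
from plant import bot
from h import *
a=bot.capture("scene"); ax=np.array([558.5,-87.3])
def rep(n,p,z):
    P=plane(a,p,z); d=P[:2]-ax; print(n,P.round(1),np.hypot(*d).round(1),round(np.arctan2(d[1],d[0])%(2*np.pi),3))
L=blobs(a,(0,150,90),(8,255,255),(190,165,300,230)); print(L)
for z in(60,62,64): rep("lever",L[0][2],z)
Y=blobs(a,(22,120,110),(34,255,255),(188,185,215,210)); print(Y); rep("mark",Y[0][2],41)
# fingers' left edges etc: lever top white stripe
W=blobs(a,(0,0,190),(180,70,255),(200,178,216,191)); print(W); rep("top",W[0][2],82) if W else 0
```

```text
[(128, [204, 184, 13, 18], array([209.7, 192.3]))]
lever [ 482.7 -128.7   60. ] 86.4 3.642
lever [ 486.  -128.7   62. ] 83.5 3.661
lever [ 489.3 -128.7   64. ] 80.6 3.681
[(35, [198, 197, 10, 5], array([202.5, 198.8]))]
mark [ 476.2 -147.5   41. ] 102.0 3.773
[(40, [205, 178, 11, 10], array([211.6, 182.7]))]
top [ 477.4 -121.1   82. ] 87.9 3.536
```

>>> play_rows --commands '[{"x":-0.004,"y":-0.0006,"z":0,"twist":-2.5},{"x":-0.008,"y":-0.0011,"z":0,"twist":-5},{"x":-0.0105,"y":-0.0013,"z":0,"twist":-6.8},{"x":-0.0115,"y":-0.0014,"z":0,"twist":-7.4},{"x":-0.0115,"y":-0.0014,"z":0,"twist":-7.4},{"x":-0.0115,"y":-0.0014,"z":0,"twist":-7.4},{"x":0.0,"y":0,"z":0,"twist":-7.4},{"x":0.015,"y":0.002,"z":0,"twist":-7.4}]'

```text
time: 8.5
tool_pos: [468.2, -101.6, 62.4]
tcp_rot: [-3.142, 0.001, 2.203]
contact_force: [0.1, 0.4, 1.0]
grip_width: 0.5
finger_force: 0.0
```

>>> play_rows --commands '[{"x":0.02,"y":0,"z":-0.002,"twist":0},{"x":0.03,"y":0,"z":-0.01,"twist":0},{"x":0.03,"y":0,"z":-0.03,"twist":0},{"x":0.03,"y":0,"z":-0.06,"twist":0},{"x":0.03,"y":0,"z":-0.09,"twist":0},{"x":0.03,"y":0,"z":-0.11,"twist":0},{"x":0.03,"y":0,"z":-0.12,"twist":0},{"x":0.03,"y":0,"z":-0.12,"twist":0}]'

```text
time: 9.3
tool_pos: [451.2, -77.7, 183.8]
tcp_rot: [3.14, 0.003, 2.205]
contact_force: [-0.5, 0.5, -0.6]
grip_width: 0.4
finger_force: 0.0
```

```bash
python3 lev.py
python3 - <<'E'
from plant import bot
import cv2,numpy as np
p=[bot.capture(n) for n in("scene","side","wrist")]
im=np.vstack([np.hstack([cv2.resize(c["pixels"][y:y+50,x:x+66],(396,300),interpolation=cv2.INTER_CUBIC) for c,x,y in((p[0],180,170),(p[1],350,140))]),np.hstack([cv2.resize(p[2]["pixels"],(480,300)),np.zeros((300,312,3),np.uint8)])])
cv2.imwrite("pics/w6.png",im[:,:,::-1])
E
```

```text
[(141, [200, 186, 14, 18], array([206.3, 194.1]))] []
9.4 [450.2 -77.5 181.9] [-3.141e+00 -1.000e-03  2.205e+00] [-0.8  0.  -0.8]
```

View pics/w6.png

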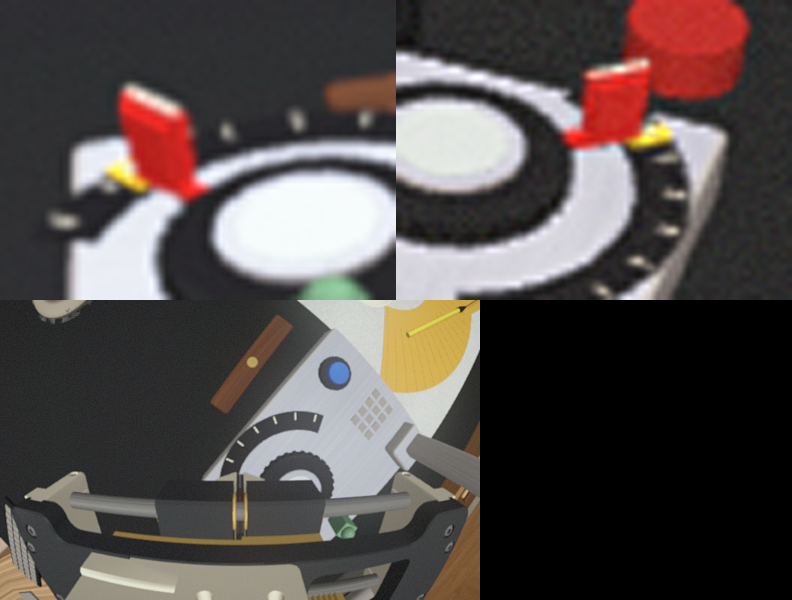

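The lever now stands across the yellow mark in both views. The pointer runs over yellow at about (200,199) in the scene view and (393,163) in the side view. I'll turn the wrist camera for a top check on the way to the button.

>>> play_rows --commands '[{"x":0.003,"y":0.006,"z":-0.006,"twist":8},{"x":0.007,"y":0.014,"z":-0.012,"twist":16},{"x":0.011,"y":0.021,"z":-0.018,"twist":24},{"x":0.015,"y":0.028,"z":-0.024,"twist":32},{"x":0.019,"y":0.035,"z":-0.03,"twist":40},{"x":0.022,"y":0.043,"z":-0.036,"twist":48},{"x":0.026,"y":0.05,"z":-0.042,"twist":56},{"x":0.029,"y":0.058,"z":-0.048,"twist":64}]'

```text
time: 10.35
tool_pos: [480.0, -19.8, 229.7]
tcp_rot: [-3.14, 0.001, 1.082]
contact_force: [0.7, 0.0, 0.3]
grip_width: 0.7
finger_force: 0.0
```

>>> play_rows --commands '[{"x":0,"y":0,"z":0,"twist":8},{"x":0,"y":0,"z":0,"twist":16},{"x":0,"y":0,"z":0,"twist":24},{"x":0,"y":0,"z":0,"twist":32},{"x":0,"y":0,"z":0,"twist":40},{"x":0,"y":0,"z":0,"twist":48},{"x":0,"y":0,"z":0,"twist":54},{"x":0,"y":0,"z":0,"twist":54}]'

```text
time: 11.15
tool_pos: [479.9, -20.1, 229.6]
tcp_rot: [-3.141, 0.002, 0.144]
contact_force: [-0.4, 0.5, 0.2]
grip_width: 0.6
finger_force: 0.0
```

Run:
```python
from plant import bot
from h import *
np.set_printoptions(precision=1,suppress=True)
c=bot.capture("wrist"); M=np.array(c["rotation"]); M=R.from_euler("xyz",M).as_matrix() if M.ndim==1 else M
def pl(p,z):
    u,v=p[0]-c["cx"],p[1]-c["cy"]; r=np.hypot(u,v); t=r/c["fx"]
    d=M@np.array([np.sin(t)*u/r,np.sin(t)*v/r,np.cos(t)]); e=np.array(c["eye"]); return e+d*(z-e[2])/d[2]
M2=M.T
def pr(P):
    d=M.T@(np.array(P)-c["eye"]); t=np.arctan2(np.hypot(d[0],d[1]),d[2]); n=np.hypot(d[0],d[1])
    return np.array([c["cx"]+c["fx"]*t*d[0]/n,c["cy"]+c["fx"]*t*d[1]/n])
m=pr([480,-148,42]); print("mark px",m,"btn px",pr([497,71,58]),"lens",pr([558.5,-87,60]))
x,y=np.clip(m-[30,30],0,[580,340]).astype(int)
cv2.imwrite("pics/w7.png",cv2.resize(c["pixels"][y:y+60,x:x+70],(700,600),interpolation=cv2.INTER_CUBIC)[:,:,::-1]); print("crop",x,y)
for n,l,h,p,w,z in(("lens",(0,0,170),(180,60,255),pr([558.5,-87,60]),35,60),("mark",(22,120,110),(34,255,255),m,20,42),("red",(0,150,90),(8,255,255),pr([491,-137,62]),25,62),("btn",(105,120,60),(125,255,255),pr([497,71,58]),30,58)):
    x0,y0=np.clip((p-w).astype(int),0,None); 
    for b in blobs(c,l,h,(x0,y0,x0+2*w,y0+2*w))[:2]: print(n,b,pl(b[2],z))
o=bot.get_obs(); print(o["time"],o["tool_pos"],o["tcp_rot"].round(3) )
```

```text
mark px [423.8 190.6] btn px [239.3 152.2] lens [391.3 117.1]
crop 393 160
lens (2925, [362, 88, 60, 62], array([391.4, 118. ])) [557.6 -87.3  60. ]
mark (66, [417, 186, 12, 16], array([421.4, 194.4])) [ 474.9 -146.    42. ]
red (149, [419, 172, 18, 26], array([426.2, 185.2])) [ 491.  -141.5   62. ]
red (54, [410, 163, 8, 16], array([414.1, 168.5])) [ 507.5 -122.8   62. ]
btn (580, [227, 140, 27, 27], array([239.8, 152.8])) [496.4  70.4  58. ]
11.2 [480.  -20.1 229.7] [-3.1  0.   0.1]
```

View pics/w7.png

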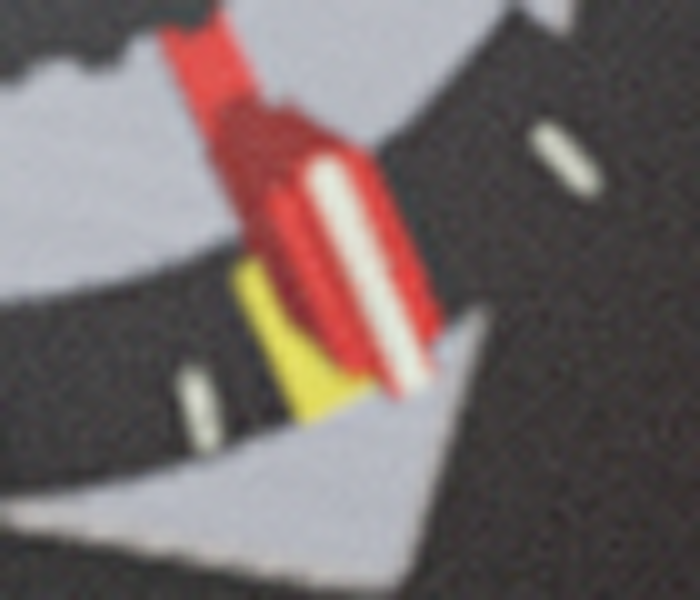

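The crop shows the white stripe along the lever's top from (325,165) to (410,385) and the mark's left edge from (243,275) to (303,415). I'll turn both into angles.

Run:
```python
from plant import bot
from h import *
c=bot.capture("wrist"); M=np.array(c["rotation"]); M=R.from_euler("xyz",M).as_matrix() if M.ndim==1 else M
def pl(q,z):
    p=(393+q[0]/10-.45,160+q[1]/10-.45)
    u,v=p[0]-c["cx"],p[1]-c["cy"]; r=np.hypot(u,v); t=r/c["fx"]
    d=M@np.array([np.sin(t)*u/r,np.sin(t)*v/r,np.cos(t)]); e=np.array(c["eye"]); return (e+d*(z-e[2])/d[2])[:2]
ax=np.array([557.8,-87.3])
def an(n,P): d=P-ax; print(n,P.round(1),np.hypot(*d).round(1),(np.arctan2(d[1],d[0])%(2*np.pi)).round(3))
s1,s2=pl((325,165),82),pl((408,382),82); an("s1",s1);an("s2",s2);an("mid",(s1+s2)/2)
d=s2-s1;print("stripe dir",np.arctan2(d[1],d[0])%(2*np.pi),np.hypot(*d))
m1,m2=pl((243,275),41),pl((303,415),41); an("m1",m1);an("m2",m2)
d=m2-m1;g=np.arctan2(d[1],d[0])%(2*np.pi);print("mark edge dir",g,np.hypot(*d))
for k in(6,-6): an("mark c",(m1+m2)/2+k*np.array([-np.sin(g),np.cos(g)]))
an("arm",pl((210,65),46))
```

```text
s1 [ 504.9 -129.8] 67.9 3.819
s2 [ 483.  -145.2] 94.6 3.8
mid [ 494.  -137.5] 81.2 3.808
stripe dir 3.752684100936307 26.764287649367937
m1 [ 483.2 -138.5] 90.4 3.744
m2 [ 467.2 -150.4] 110.4 3.75
mark edge dir 3.7800690909812547 20.00344930354251
mark c [ 478.8 -149.3] 100.4 3.807
mark c [ 471.6 -139.7] 100.8 3.688
arm [ 508.3 -127. ] 63.4 3.818
```

The lever stands at 3.808 rad and the mark centre at 3.807 rad, so it is on the mark. Next is the button at (496.6,70.6).

>>> play_rows --commands '[{"x":0.008,"y":-0.025,"z":0.0,"twist":0},{"x":0.018,"y":-0.055,"z":0.01,"twist":0},{"x":0.027,"y":-0.08,"z":0.035,"twist":0},{"x":0.03,"y":-0.087,"z":0.07,"twist":0},{"x":0.03,"y":-0.087,"z":0.1,"twist":0},{"x":0.03,"y":-0.087,"z":0.125,"twist":0},{"x":0.03,"y":-0.087,"z":0.14,"twist":0},{"x":0.03,"y":-0.087,"z":0.145,"twist":0}]'

```text
time: 12.05
tool_pos: [496.1, 70.3, 83.6]
tcp_rot: [-3.141, 0.004, 0.147]
contact_force: [-0.4, 0.3, 0.6]
grip_width: 0.8
finger_force: 0.0
```

>>> play_rows --commands '[{"x":0,"y":0,"z":0.003,"twist":0},{"x":0,"y":0,"z":0.006,"twist":0},{"x":0,"y":0,"z":0.009,"twist":0},{"x":0,"y":0,"z":0.012,"twist":0},{"x":0,"y":0,"z":0.015,"twist":0},{"x":0,"y":0,"z":0.018,"twist":0},{"x":0,"y":0,"z":0.019,"twist":0},{"x":0,"y":0,"z":0.019,"twist":0}]'

```text
time: 12.85
tool_pos: [497.2, 70.3, 66.3]
tcp_rot: [3.142, 0.0, 0.145]
contact_force: [0.5, -0.1, -1.0]
grip_width: 0.5
finger_force: 0.0
```

Commanded z is now 65.6 and there is no contact yet.

>>> play_rows --commands '[{"x":0,"y":0,"z":0.001,"twist":0},{"x":0,"y":0,"z":0.002,"twist":0},{"x":0,"y":0,"z":0.003,"twist":0},{"x":0,"y":0,"z":0.004,"twist":0},{"x":0,"y":0,"z":0.005,"twist":0},{"x":0,"y":0,"z":0.006,"twist":0},{"x":0,"y":0,"z":0.006,"twist":0},{"x":0,"y":0,"z":0.006,"twist":0}]'

```text
time: 13.65
tool_pos: [497.3, 70.3, 60.5]
tcp_rot: [3.142, 0.0, 0.145]
contact_force: [0.2, -0.3, 0.4]
grip_width: -0.1
finger_force: 0.0
```

>>> play_rows --commands '[{"x":0,"y":0,"z":0.0007,"twist":0},{"x":0,"y":0,"z":0.0015,"twist":0},{"x":0,"y":0,"z":0.0022,"twist":0},{"x":0,"y":0,"z":0.003,"twist":0},{"x":0,"y":0,"z":0.0035,"twist":0},{"x":0,"y":0,"z":0.004,"twist":0},{"x":0,"y":0,"z":0.004,"twist":0},{"x":0,"y":0,"z":0.004,"twist":0}]'

```text
time: 14.45
tool_pos: [497.4, 70.3, 56.6]
tcp_rot: [3.141, -0.0, 0.145]
contact_force: [-0.4, 0.1, 3.7]
grip_width: 0.4
finger_force: 1.7
```

>>> play_rows --commands '[{"x":0,"y":0,"z":0.001,"twist":0},{"x":0,"y":0,"z":0.002,"twist":0},{"x":0,"y":0,"z":0.003,"twist":0},{"x":0,"y":0,"z":0.004,"twist":0},{"x":0,"y":0,"z":0.0045,"twist":0},{"x":0,"y":0,"z":0.0045,"twist":0},{"x":0,"y":0,"z":0.0045,"twist":0},{"x":0,"y":0,"z":0.0045,"twist":0}]'

```text
time: 15.25
tool_pos: [497.6, 70.3, 53.7]
tcp_rot: [3.141, -0.001, 0.145]
contact_force: [-5.6, 0.9, 22.1]
grip_width: 0.5
finger_force: 10.6
```

>>> play_rows --commands '[{"x":0,"y":0,"z":0.0004,"twist":0},{"x":0,"y":0,"z":0.0007,"twist":0},{"x":0,"y":0,"z":0.0007,"twist":0},{"x":0,"y":0,"z":0.0007,"twist":0},{"x":0,"y":0,"z":0.0007,"twist":0},{"x":0,"y":0,"z":0.0007,"twist":0},{"x":0,"y":0,"z":0.0007,"twist":0},{"x":0,"y":0,"z":0.0007,"twist":0}]'

```text
time: 16.05
tool_pos: [497.6, 70.3, 53.6]
tcp_rot: [3.141, -0.002, 0.145]
contact_force: [-7.6, 0.2, 27.1]
grip_width: 0.6
finger_force: 13.5
```

Run:
```python
from plant import bot
import cv2,numpy as np
p=[bot.capture(n) for n in("scene","side")]
im=np.hstack([cv2.resize(c["pixels"][y:y+60,x:x+50],(400,480),interpolation=cv2.INTER_CUBIC) for c,x,y in((p[0],268,145),(p[1],340,165))])
cv2.imwrite("pics/w8.png",im[:,:,::-1])
```

```text
(no output)
```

View pics/w8.png

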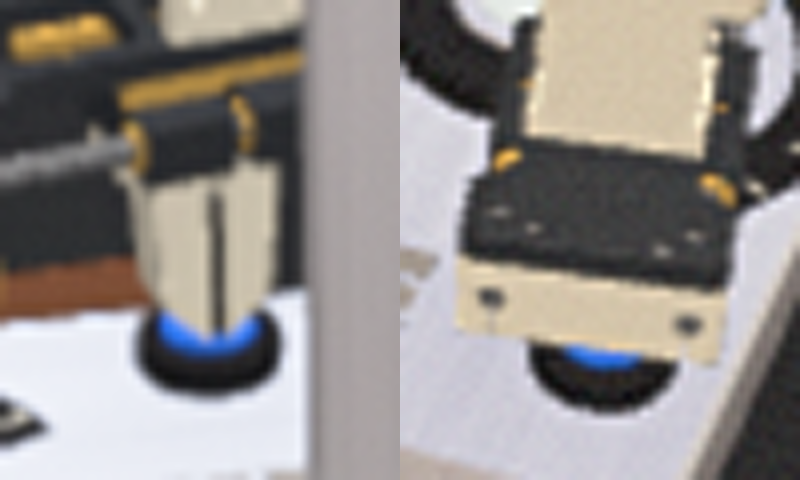

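The fingertips are centred on the blue button and it is down at housing level, with a stiff 27 N. I'm withdrawing now.

>>> play_rows --commands '[{"x":0,"y":0,"z":-0.004,"twist":0},{"x":0,"y":0,"z":-0.01,"twist":0},{"x":0,"y":0,"z":-0.03,"twist":0},{"x":0,"y":0,"z":-0.06,"twist":0},{"x":0,"y":0,"z":-0.1,"twist":0},{"x":0,"y":0,"z":-0.14,"twist":0},{"x":0,"y":0,"z":-0.165,"twist":0},{"x":0,"y":0,"z":-0.17,"twist":0}]'

```text
time: 16.95
tool_pos: [498.6, 70.3, 224.0]
tcp_rot: [3.141, -0.005, 0.145]
contact_force: [0.3, 0.5, -0.4]
grip_width: 0.4
finger_force: 0.0
```

Run:
```python
from plant import bot
from h import *
a=bot.capture("scene"); b=bot.capture("side")
A=blobs(a,(105,120,60),(125,255,255),(260,165,340,262));B=blobs(b,(105,120,60),(125,255,255),(330,185,410,225))
print(A,B,tri(a,A[0][2],b,B[0][2]))
print("lever", blobs(a,(0,150,90),(8,255,255),(190,165,300,230)), "was 206.3,194.1")
print("green",blobs(a,(50,50,40),(85,255,255),(200,200,260,262)),bot.get_obs()["contact_force"])
```

```text
[(111, [288, 179, 13, 11], array([293.8, 184.4]))] [(110, [359, 201, 13, 10], array([365.1, 205.6]))] (array([497.37359914,  71.37374481,  56.84571547]), np.float64(1.489580183457575))
lever [(142, [200, 186, 14, 18], array([206.3, 194. ]))] was 206.3,194.1
green [(334, [228, 216, 16, 27], array([235.9, 228.6]))] [-0.01005089  0.18679161 -0.90678608]
```

The button is back up, the lever has not moved and the seal stone is where it was.

```bash
python3 -c "
from plant import bot
print(bot.close_job())"
```

```text
the job is handed in; nothing more can be done
None
```

The job is handed in, though the hand-in gave no verdict: the lever measured on the yellow mark, and the button was pressed down (27 N at the stop) and came back up; of the loose things I re-measured only the seal stone, which had not moved.

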